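# Zero the pigment mill, then back it off three clicks

### The arm

A 6-joint arm with a two-finger parallel gripper is mounted at the origin on the work surface; the furniture and walls round the work are solid. World frame = base frame: x ahead of the robot, y to its left, z up, the work surface at z = 0. Lengths are in m, angles in rad, forces in N, time in s.
With the tool pointing down it reaches from about 0.35 to 0.775 m from the base axis. Payload 7.3 kg.
Tool frame: the origin (TCP) lies at the very end of the fingers, on their centre line; the grasp point (between the pads) lies 19 mm behind it; z points along the fingers, y is the line along which they close (so a half turn about z gives the same grasp; the last joint's range is limited). The gripper opens to 92 mm and grips with 3 to 60 N. Pads are 19 mm wide; open, the fingers measure 130 mm over their backs; the gripper's body (75 mm by 190 mm) begins 47 mm behind the grasp point.
Start: joints at [1.123, 0.342, 1.524, -0, 1.275, -0.146], TCP at [0.156, 0.501, 0.227] pointing down, gripper open.
Joint ranges: [-2.53, 2.53], [-0.77, 2.02], [0.04, 2.7], [-1, 4.14], [0.28, 2.66], [-3.11, 3.11]. Speed limits (rad/s): [2.57, 2.57, 3.14, 3.14, 3.14, 3.14].

### API

Orientations are given as [roll, pitch, yaw] about the fixed x, y, z axes, in that order (R = Rz(yaw) Ry(pitch) Rx(roll)).
In Python, from cell import robot gives the robot as it stands. The module is installed in compiled form; this text tells all that it offers.
- The arm moves only by the tool arm_command, never from a script. Its argument "moves" is a list of rows, each a list of 3 entries, a list of its own where there are three numbers: the shift along the tool's x, y, z in m, then the turn, a rotation vector about the tool's x, y, z in rad, then the finger opening in m, from 0 to 0.0918. In form: [[[dx, dy, dz], [ax, ay, az], claw], ...]. A call has exactly 5 rows; each row is the pose to reach, as a shift and turn from the pose commanded when the call began, along the tool's axes at that moment; what a row does not reach only later rows make up. A row lasts 1/10 s, in which the tool goes at most 50 mm and 8.59 degrees, less where a joint would pass 70% of its speed; a pose out of reach is approached as far as the arm can. A call with a gripper value outside its range is refused whole. The fingers move at their own pace and stop on an object; "squeeze" is the grip in N (left out, the last holds). Time passes only in rows, so rows that repeat a pose let the fingers close, or fill a call up. It gives the time, the measured TCP pose, the force, the opening and the grip force at its end, in the units of the state.
- robot.observe(): the state, without advancing time (a new reading comes with each control period).
- robot.read_camera(name): name is "scene" or "top" or "wrist"; returns the picture (384x512x3 uint8, red, green, blue); there is no depth.
- robot.camera_model(name): a dict with "fx", "fy", "cx", "cy" (pixels), "R" (3x3) and "t" (3): a world point X has camera coordinates R X + t. Camera axes: x right, y down, z forward; pixel columns grow to the right and rows downward; lengths in m; the calibration is good to about 2 mm. A picture is of the moment at which its call begins: read the wrist's pose just before it. camera_model takes no time and is no camera call; for the wrist camera it gives the pose at the moment of the call.
- robot.hand_in(): hands the job in; it is judged then, once.
The state is a dict: "time": time; "qpos": joint angles; "qvel": joint speeds; "joint_efforts": joint torques, N m; "tool_pos": TCP position; "tool_rot": TCP orientation; "contact_force": force on the tool from outside, world axes, zero at the start; "torque": the same for the moment, N m; "opening": finger opening in m; "grip_force": force on a finger pad.
Only numpy, scipy, OpenCV 4.12 (cv2) and the standard library are available. Lean on these libraries where they do the work, as an engineer would, in place of code of your own. Each camera call takes 0.05 s, during which the arm holds its last target. There are 200 camera calls.

### The job

Set the pigment mill's gap: by its yellow peg, turn the black adjustment ring clockwise (seen from above) until you feel the burrs just touch, a firm and lasting resistance well above the clicks, without forcing them together. Then turn the ring back exactly three clicks (three notches of 15 degrees) and let go. The red drag pointer must be moved by the ring only, so do not touch it, and leave the things round the mill where they are.

Things in the scene. Friction and masses are not known exactly. Their poses are not given: they have to be found in the camera images.
- mill: Blue bench mill, bolted down. Foot 148 mm across, drum 112 mm, steel hopper dish 72 mm across on top, rim at 98 mm height (highest fixed part). Origin on its vertical axis at the table top, z up. The black adjustment ring (120 mm across, 59 to 83 mm high up) and the red pointer turn about this axis. Where the burrs touch is hidden inside, differs each time and can only be felt.
- adjust_ring (a joint): Ring turn, rad, growing CLOCKWISE from above (burrs come together). Peg bearing from the mill's axis = mill yaw - this value (anticlockwise from world +x). Notches every 0.262 rad (15 deg); the burrs first touch with the ring in a notch, at an unknown value from 0.75 to 1.5. On the way the clicks resist at the peg by up to about 2 N, now one way, now the other.
- peg_top (a point): Top centre of the yellow turning peg: upright, 16 mm across, its sleeve spins freely like a crank grip; 80 mm from the mill's axis, top at 141 mm, free to hold from 95 mm up. x axis: level, from the mill's axis to the peg. Once the burrs touch, the push at it rises steadily, about 1.8 N per mm farther round: 7 to 9 N of lasting push is a sure touch, over 14 N damages them.
- drag_pointer (a joint): Turn of the red drag pointer, rad, same sense and zero as adjust_ring. The ring pushes it clockwise (the two values are then equal within 0.02) and leaves it behind when turned back, so it stays at the farthest clockwise angle that the ring has reached. It starts up to 0.85 rad clockwise of the ring.
- pointer_tip (a point): Outer end of the red drag pointer, a flat flag sticking out under the ring, 83 mm from the mill's axis, at 55 mm height. x axis: level, from the mill's axis to the tip.
- spray_can: grey spray can with an orange shoulder, 66 mm across, 154 mm tall, standing; bystander. Origin at the centre of its underside, z up
- red_paint: red squeeze bottle of paint, 50 mm across, 186 mm tall, standing; bystander. Origin at the centre of its underside, z up
- cup: clear cup, 81 mm across, 91 mm tall, standing; bystander. Origin at the centre of its underside, z up
- black_bottle: black bottle, 45 mm across, 163 mm tall, standing; bystander. Origin at the centre of its underside, z up
- wide_marker: black marker with a blue cap, 150 mm long, 24 mm thick, lying; bystander. Origin at the middle of its underside, x along it
- thin_marker: orange marker with a green cap, 150 mm long, 16 mm thick, lying; bystander. Origin at the middle of its underside, x along it

How it is judged:
By the outcome, as a careful person would: the job done as asked, in the order asked, and still so for the second after the job is handed in, with the robot touching nothing.
It also fails if it takes over 67 s, if anything falls off the work surface, if the arm or the gripper's body presses on something with over 40 N, if the wrist force passes 120 N, or if a joint passes its speed limit or range.

## Working session

There is one attempt and no reset: what is moved stays moved. The work goes in short steps, Python scripts to look and compute and a tool call to move; the robot and the scene stay as the last step left them, time stands still between calls to the robot, and variables do not carry over. Pictures are saved under pics/ and viewed, at most 10 in all, crops included, and the job is handed in when it is done.

Besides the shell and the picture viewer there is one more tool, called after "Emit:" by a JSON object that holds its "op" and its "data", one argument or row to a line. arm_command: Moves the arm, as the interface text tells. Its arguments: {"type":"object","properties":{"moves":{"type":"array"},"squeeze":{"type":"number"}},"required":["moves"]}

```bash
mkdir -p pics; python3 - <<'E'
from cell import robot
import cv2,numpy as np
print(robot.observe())
a=[]
for n in("scene","top"):
    im=robot.read_camera(n);cv2.imwrite(f"pics/{n}0.png",im[:,:,::-1]);m=robot.camera_model(n);print(n,m)
    a.append(im)
E
```

```text
{'time': 0.0, 'qpos': array([ 1.12301179e+00,  3.42745898e-01,  1.52501825e+00, -4.92985600e-06,
        1.27543395e+00, -1.46018129e-01]), 'qvel': array([ 0.00050615,  0.00075332,  0.00027768, -0.00015137, -0.00060306,
        0.00041793]), 'joint_efforts': array([ 7.98252240e-04, -4.31248248e+01, -2.44223696e+01,  7.17568165e-02,
        5.58746082e-02, -8.15874114e-05]), 'tool_pos': array([0.15583955, 0.50089804, 0.22603252]), 'tool_rot': array([-3.14000360e+00, -2.28928842e-04,  2.83982751e+00]), 'contact_force': array([0.0186158 , 0.41538576, 0.32599356]), 'torque': array([-0.05396041,  0.01636845,  0.04162356]), 'grip_force': 0.0, 'opening': 0.09178988337946235}
scene {'fx': 395.93792395794503, 'fy': 395.93792395794503, 'cx': 257.4854174649468, 'cy': 187.05292112286207, 'R': array([[ 0.44936729, -0.89328902,  0.01018678],
       [-0.62337532, -0.32171482, -0.71267298],
       [ 0.63990018,  0.31390174, -0.70142245]]), 't': array([-0.53921341,  0.27450406,  0.71342431])}
top {'fx': 443.2812592202677, 'fy': 443.2812592202677, 'cx': 246.20764117845468, 'cy': 188.22431102043714, 'R': array([[-4.16455817e-03, -9.99991053e-01,  7.42406608e-04],
       [-9.98116281e-01,  4.11130543e-03, -6.12126309e-02],
       [ 6.12090310e-02, -9.95931685e-04, -9.98124473e-01]]), 't': array([-0.33260784,  0.50022718,  1.072899  ])}
```

View pics/top0.png

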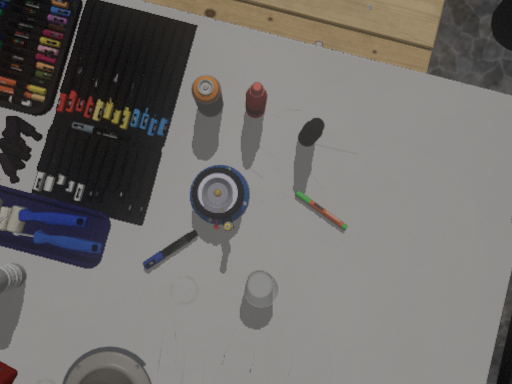

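View pics/scene0.png

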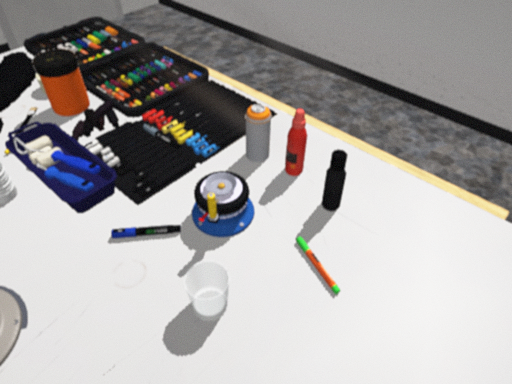

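The top view shows the mill at about (219,194), the yellow peg at (228,226) and the red pointer at (216,226), just clockwise of the peg. The cup is at (260,290), the wide marker at (170,250) and the thin marker at (322,210). The scene view agrees, with the peg at (212,205).

```bash
cat > h.py <<'E'
from cell import robot
import cv2,numpy as np
def ray(m,u,v,z):
    R,t=np.array(m['R']),np.array(m['t']);c=-R.T@t
    d=R.T@np.array([(u-m['cx'])/m['fx'],(v-m['cy'])/m['fy'],1]);return c+d*(z-c[2])/d[2]
def blob(mask,lo=5):
    n,l,s,c=cv2.connectedComponentsWithStats(mask.astype(np.uint8));return [(s[i,4],s[i,:4].tolist(),c[i].round(1).tolist()) for i in range(1,n) if s[i,4]>=lo]
E
python3 - <<'E'
from h import *
im=cv2.imread('pics/top0.png');h=cv2.cvtColor(im,cv2.COLOR_BGR2HSV);m=robot.camera_model('top')
w=np.zeros(h.shape[:2],bool);w[155:240,180:260]=1
H,S,V=[h[:,:,i].astype(int) for i in range(3)]
for nm,mk,z in(('yel',(H>15)&(H<35)&(S>60)&(V>90),.141),('red',((H<8)|(H>172))&(S>110)&(V>60),.055),('blue',(H>100)&(H<130)&(S>120)&(V>40),.0)):
    for b in blob(mk&w): print(nm,b,ray(m,*b[2],z).round(4))
    if nm=='blue':
        p=np.argwhere(mk&w)[:,::-1].astype(np.float32);c,r=cv2.minEnclosingCircle(p);print(c,r,ray(m,*c,0.012))
# dark ring + rim
mk=(V<60)&w
p=np.argwhere(mk)[:,::-1]; c,r=cv2.minEnclosingCircle(p.astype(np.float32)); print('dark',c,r,ray(m,*c,.08))
for n,u,v,z in(('cup',260,290,.0),('thin',322,210,.01),('wide',170,250,.01),('black',311,130,.1),('red',257,90,.18),('spray',206,88,.15)):print(n,ray(m,u,v,z).round(3))
ms=robot.camera_model('scene');ims=cv2.imread('pics/scene0.png')
cv2.imwrite('pics/c1.png',np.hstack([cv2.resize(im[150:240,175:265],(400,400),interpolation=2),cv2.resize(ims[160:240,180:260],(400,400),interpolation=2)]))
print('pegtop scene',ray(ms,211,194,.141))
E
```

```text
yel (np.int32(35), [214, 189, 7, 7], [217.1, 192.1]) [ 0.483  -0.2713  0.141 ]
yel (np.int32(40), [224, 223, 8, 8], [227.3, 226.0]) [ 0.4096 -0.2934  0.141 ]
red (np.int32(19), [214, 220, 5, 9], [216.2, 224.7]) [ 0.4107 -0.2636  0.055 ]
blue (np.int32(22), [231, 168, 13, 11], [237.1, 173.0]) [ 0.5379 -0.3121  0.    ]
blue (np.int32(8), [243, 180, 3, 4], [243.9, 181.6]) [ 0.5164 -0.329   0.    ]
(218.5, 191.5) 28.257841110229492 [ 0.49125862 -0.26643737  0.012     ]
dark (207.5, 206.5) 42.57356643676758 [ 0.45308015 -0.2452808   0.08      ]
cup [ 0.249 -0.368  0.   ]
thin [ 0.445 -0.521  0.01 ]
wide [ 0.349 -0.148  0.01 ]
black [ 0.626 -0.483  0.1  ]
red [ 0.697 -0.358  0.18 ]
spray [ 0.71  -0.248  0.15 ]
pegtop scene [ 0.40855092 -0.29347859  0.141     ]
```

View pics/c1.png

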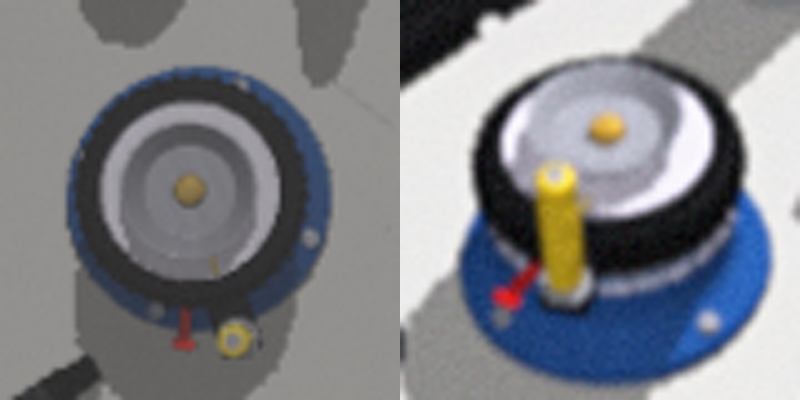

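```bash
cat >> h.py <<'E'
from scipy.spatial.transform import Rotation as Ro
def rows(p0,r0,targets):
    "targets: (xyz, yaw) world -> tool-frame shift/turn from p0,r0 (rpy)"
    A=Ro.from_euler('xyz',r0)
    for p,y in targets:
        print((A.inv().apply(np.array(p)-p0)).round(3).tolist(),(A.inv()*Ro.from_euler('xyz',[np.pi,0,y])).as_rotvec().round(3).tolist())
E
python3 - <<'E'
from h import *
m=robot.camera_model('top')
for u,v,z in((218.1,193.4,.083),(219.8,194.5,.008)):
    c=ray(m,u,v,z);d=np.array([.409,-.2935])-c[:2];print(c,np.linalg.norm(d),np.arctan2(d[1],d[0]))
s=robot.observe();p=s['tool_pos'];r=s['tool_rot']
P=[np.array([.156,.501,.227]),np.array([.45,.15,.227]),np.array([.409,-.2935,.227])]
yaw=2.84;T=[]
for i in range(1,21):
    f=i/10; k=min(int(f),1); q=P[k]+(P[k+1]-P[k])*(f-k); T.append((q,2.84-1.58*min(i/15,1)))
for c in range(4):
    print(c);p0,r0=((p,r) if c==0 else (T[5*c-1][0],[np.pi,0,T[5*c-1][1]]));rows(p0,r0,T[5*c:5*c+5])
E
```

```text
[ 0.48303874 -0.26989096  0.083     ] 0.07771178895908977 -2.8329113930911785
[ 0.48404208 -0.2693989   0.008     ] 0.07881736374568735 -2.830830767745488
0
[-0.039, -0.025, -0.001] [-0.001, -0.0, 0.105]
[-0.077, -0.049, -0.001] [-0.001, -0.0, 0.21]
[-0.116, -0.074, -0.001] [-0.001, -0.0, 0.316]
[-0.154, -0.099, -0.001] [-0.001, 0.0, 0.421]
[-0.193, -0.124, -0.001] [-0.001, 0.0, 0.526]
1
[-0.046, -0.002, -0.0] [-0.0, -0.0, 0.105]
[-0.091, -0.004, -0.0] [0.0, -0.0, 0.211]
[-0.137, -0.006, -0.0] [0.0, -0.0, 0.316]
[-0.183, -0.008, -0.0] [0.0, -0.0, 0.421]
[-0.229, -0.01, -0.0] [0.0, -0.0, 0.527]
2
[-0.042, -0.014, -0.0] [0.0, -0.0, 0.105]
[-0.085, -0.027, -0.0] [0.0, -0.0, 0.211]
[-0.127, -0.041, -0.0] [0.0, -0.0, 0.316]
[-0.17, -0.054, -0.0] [0.0, -0.0, 0.421]
[-0.212, -0.068, -0.0] [0.0, -0.0, 0.527]
3
[-0.043, 0.01, 0.0] [0.0, 0.0, 0.0]
[-0.087, 0.019, 0.0] [0.0, 0.0, 0.0]
[-0.13, 0.029, 0.0] [0.0, 0.0, 0.0]
[-0.174, 0.039, 0.0] [0.0, 0.0, 0.0]
[-0.217, 0.048, 0.0] [0.0, 0.0, 0.0]
```

```bash
python3 - <<'E'
from h import *
s=robot.observe();p=s['tool_pos'];r=s['tool_rot']
P=[np.array([.156,.501,.227]),np.array([.45,.15,.227]),np.array([.409,-.2935,.227])]
T=[]
for i in range(1,21):
    f=i/10; k=min(int(f),1); q=P[k]+(P[k+1]-P[k])*(f-k); T.append((q,2.84-2.53*i/20))
for c in range(4):
    print(c);p0,r0=((p,r) if c==0 else (T[5*c-1][0],[np.pi,0,T[5*c-1][1]]));rows(p0,r0,T[5*c:5*c+5])
E
```

```text
0
[-0.039, -0.025, -0.001] [-0.001, -0.0, 0.126]
[-0.077, -0.049, -0.001] [-0.001, -0.0, 0.253]
[-0.116, -0.074, -0.001] [-0.001, 0.0, 0.379]
[-0.154, -0.099, -0.001] [-0.001, 0.0, 0.506]
[-0.193, -0.124, -0.001] [-0.001, 0.0, 0.632]
1
[-0.046, 0.003, 0.0] [-0.0, -0.0, 0.127]
[-0.091, 0.006, 0.0] [0.0, -0.0, 0.253]
[-0.137, 0.008, 0.0] [0.0, -0.0, 0.38]
[-0.183, 0.011, 0.0] [-0.0, -0.0, 0.506]
[-0.229, 0.014, 0.0] [-0.0, -0.0, 0.633]
2
[-0.044, -0.004, -0.0] [0.0, -0.0, 0.127]
[-0.089, -0.009, -0.0] [0.0, -0.0, 0.253]
[-0.133, -0.013, -0.0] [0.0, -0.0, 0.38]
[-0.177, -0.017, -0.0] [0.0, -0.0, 0.506]
[-0.222, -0.021, -0.0] [0.0, -0.0, 0.632]
3
[-0.038, 0.023, 0.0] [-0.0, -0.0, 0.127]
[-0.077, 0.046, 0.0] [-0.0, -0.0, 0.253]
[-0.115, 0.068, 0.0] [-0.0, -0.0, 0.38]
[-0.153, 0.091, 0.0] [-0.0, -0.0, 0.506]
[-0.191, 0.114, 0.0] [-0.0, -0.0, 0.633]
```

Emit:
{"op": "arm_command", "data": {
  "moves": [
    [[-0.039,-0.025,0],[0,0,0.126],0.09],
    [[-0.077,-0.049,0],[0,0,0.253],0.09],
    [[-0.116,-0.074,0],[0,0,0.379],0.09],
    [[-0.154,-0.099,0],[0,0,0.506],0.09],
    [[-0.193,-0.124,0],[0,0,0.632],0.09]
  ]
}}

```text
time: 0.6
tool_pos: [0.304, 0.324, 0.2265]
tool_rot: [-3.141, -0.0, 2.203]
contact_force: [0.4, 0.1, 0.1]
opening: 0.0901
grip_force: 0.0
```

Emit:
{"op": "arm_command", "data": {
  "moves": [
    [[-0.046,0.003,0],[0,0,0.127],0.07],
    [[-0.091,0.006,0],[0,0,0.253],0.07],
    [[-0.137,0.008,0],[0,0,0.38],0.07],
    [[-0.183,0.011,0],[0,0,0.506],0.07],
    [[-0.229,0.014,0],[0,0,0.632],0.07]
  ]
}}

```text
time: 1.1
tool_pos: [0.4516, 0.148, 0.2266]
tool_rot: [-3.141, -0.0, 1.57]
contact_force: [0.8, 1.1, 0.0]
opening: 0.0701
grip_force: 0.0
```

Emit:
{"op": "arm_command", "data": {
  "moves": [
    [[-0.044,-0.004,0],[0,0,0.127],0.06],
    [[-0.089,-0.009,0],[0,0,0.253],0.06],
    [[-0.133,-0.013,0],[0,0,0.38],0.06],
    [[-0.177,-0.017,0],[0,0,0.506],0.06],
    [[-0.222,-0.021,0],[0,0,0.632],0.06]
  ]
}}

```text
time: 1.6
tool_pos: [0.4304, -0.0739, 0.2265]
tool_rot: [-3.141, -0.0, 0.939]
contact_force: [-0.0, 0.2, 0.3]
opening: 0.0599
grip_force: 0.0
```

Emit:
{"op": "arm_command", "data": {
  "moves": [
    [[-0.038,0.023,0],[0,0,0.127],0.06],
    [[-0.077,0.046,0],[0,0,0.253],0.06],
    [[-0.115,0.068,0],[0,0,0.38],0.06],
    [[-0.153,0.091,0],[0,0,0.506],0.06],
    [[-0.191,0.114,0],[0,0,0.633],0.06]
  ]
}}

```text
time: 2.1
tool_pos: [0.4106, -0.2956, 0.2264]
tool_rot: [-3.141, 0.0, 0.305]
contact_force: [0.6, -0.5, -0.1]
opening: 0.0597
grip_force: 0.0
```

```bash
python3 - <<'E'
from h import *
s=robot.observe();m=robot.camera_model('wrist');im=robot.read_camera('wrist');cv2.imwrite('pics/w1.png',im[:,:,::-1])
print(s['time'],s['tool_pos'],s['tool_rot'],s['qpos'],s['contact_force'],s['opening'])
R,t=np.array(m['R']),np.array(m['t']);print('cam',-R.T@t)
for X in((.409,-.2935,.141),(.484,-.2697,.098)):
    c=R@X+t;print(m['fx']*c[0]/c[2]+m['cx'],m['fy']*c[1]/c[2]+m['cy'])
h=cv2.cvtColor(im,cv2.COLOR_RGB2HSV);H,S,V=[h[:,:,i].astype(int) for i in range(3)]
for b in blob((H>18)&(H<35)&(S>100)&(V>90),40):print(b,ray(m,*b[2],.141))
E
```

```text
2.1 [ 0.41062041 -0.29559413  0.22642565] [-3.14097133e+00  7.81643829e-05  3.05269855e-01] [-7.75663809e-01  3.07755581e-01  1.57513282e+00  2.34655003e-04
  1.25928929e+00  4.89790702e-01] [ 0.62119376 -0.52723487 -0.10507175] 0.05973976615495768
cam [ 0.48723099 -0.271086    0.38507468]
256.0750786536571 198.55391899492867
256.17705200575415 94.11255627594991
(np.int32(265), [247, 83, 19, 19], [256.0, 91.6]) [ 0.4860926  -0.26926999  0.141     ]
(np.int32(489), [247, 172, 19, 36], [256.1, 188.1]) [ 0.41723129 -0.29093939  0.141     ]
(np.int32(523), [132, 264, 22, 56], [140.3, 291.8]) [ 0.29730026 -0.22320964  0.141     ]
(np.int32(198), [376, 268, 10, 52], [381.2, 294.7]) [ 0.35772794 -0.42366046  0.141     ]
(np.int32(1384), [345, 332, 160, 15], [434.1, 337.5]) [ 0.33065185 -0.4880115   0.141     ]
(np.int32(164), [179, 338, 23, 9], [190.8, 341.3]) [ 0.25957426 -0.27773094  0.141     ]
(np.int32(180), [205, 338, 41, 9], [229.5, 340.5]) [ 0.2711373 -0.3112591  0.141    ]
(np.int32(201), [252, 338, 44, 9], [279.0, 340.6]) [ 0.28470731 -0.35444438  0.141     ]
(np.int32(234), [299, 338, 51, 9], [328.5, 340.9]) [ 0.29806749 -0.39770603  0.141     ]
```

View pics/w1.png

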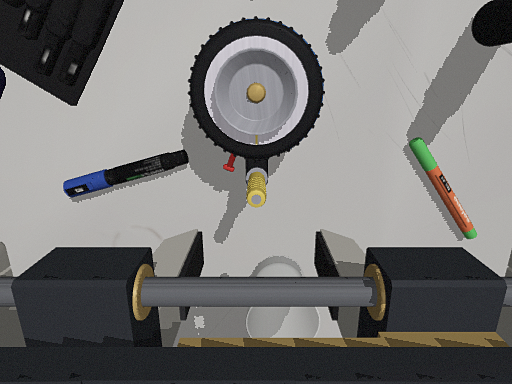

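Wrist view: the peg top is at (256,198) as predicted, the hub is at (256,92), and the tool x axis is in line with both. Now I descend and grip.

Emit:
{"op": "arm_command", "data": {
  "moves": [
    [[-0.001,-0.0025,0.03],[0,0,0],0.05],
    [[-0.001,-0.0025,0.06],[0,0,0],0.05],
    [[-0.001,-0.0025,0.09],[0,0,0],0.05],
    [[-0.001,-0.0025,0.118],[0,0,0],0.05],
    [[-0.001,-0.0025,0.118],[0,0,0],0.05]
  ],
  "squeeze": 25
}}

```text
time: 2.65
tool_pos: [0.4076, -0.2898, 0.1053]
tool_rot: [-3.134, 0.004, 0.311]
contact_force: [-0.6, 0.4, -0.3]
opening: 0.05
grip_force: 0.0
```

Emit:
{"op": "arm_command", "data": {
  "moves": [
    [[0,0,0],[0,0,0],0.025],
    [[0,0,0],[0,0,0],0.022],
    [[0,0,0],[0,0,0],0.018],
    [[0,0,0],[0,0,0],0.01],
    [[0,0,0],[0,0,0],0.01]
  ],
  "squeeze": 25
}}

```text
time: 3.15
tool_pos: [0.4099, -0.2921, 0.1094]
tool_rot: [3.14, -0.001, 0.311]
contact_force: [-0.6, 0.8, 2.0]
opening: 0.0155
grip_force: 25.0
```

Emit:
{"op": "arm_command", "data": {
  "moves": [
    [[0,-0.002,0],[0,0,0.025],0.01],
    [[0.0001,-0.004,0],[0,0,0.05],0.01],
    [[0.0002,-0.006,0],[0,0,0.075],0.01],
    [[0.0002,-0.006,0],[0,0,0.075],0.01],
    [[0.0002,-0.006,0],[0,0,0.075],0.01]
  ]
}}

```text
time: 3.65
tool_pos: [0.4083, -0.2862, 0.1094]
tool_rot: [3.14, -0.001, 0.235]
contact_force: [0.6, -1.0, 7.2]
opening: 0.0155
grip_force: 25.0
```

```bash
cat >> h.py <<'E'
def st():
    s=robot.observe();y=s['tool_rot'][2];F=s['contact_force'];p=s['tool_pos'];d=p[:2]-[.4853,-.2695]
    print('t%.2f yaw%.3f bearing%.3f r%.4f  resist(ccw)%.2f inward%.2f z%.2f'%(s['time'],y,np.arctan2(d[1],d[0]),np.hypot(*d),F[0]*np.sin(y)-F[1]*np.cos(y),F[0]*np.cos(y)+F[1]*np.sin(y),F[2]),p.round(4),s['torque'].round(2),s['opening'],s['grip_force'])
E
python3 -c "from h import *;st()"
```

```text
t3.65 yaw0.235 bearing-2.928 r0.0788  resist(ccw)1.07 inward0.37 z7.15 [ 0.4083 -0.2862  0.1094] [-0.21  0.24  0.01] 0.015461648831799426 25.00188499689102
```

Emit:
{"op": "arm_command", "data": {
  "moves": [
    [[0,-0.002,-0.001],[0,0,0.025],0.01],
    [[0.0001,-0.004,-0.001],[0,0,0.05],0.01],
    [[0.0002,-0.006,-0.001],[0,0,0.075],0.01],
    [[0.0002,-0.006,-0.001],[0,0,0.075],0.01],
    [[0.0002,-0.006,-0.001],[0,0,0.075],0.01]
  ]
}}

```text
time: 4.15
tool_pos: [0.4069, -0.2796, 0.1095]
tool_rot: [-3.141, -0.0, 0.161]
contact_force: [5.6, 1.5, -2.9]
opening: 0.0154
grip_force: 25.0
```

Emit:
{"op": "arm_command", "data": {
  "moves": [
    [[0,-0.002,0],[0,0,0.025],0.01],
    [[0.0001,-0.004,0],[0,0,0.05],0.01],
    [[0.0002,-0.006,0],[0,0,0.075],0.01],
    [[0.0002,-0.006,0],[0,0,0.075],0.01],
    [[0.0002,-0.006,0],[0,0,0.075],0.01]
  ]
}}

```text
time: 4.65
tool_pos: [0.4064, -0.2739, 0.1095]
tool_rot: [-3.141, -0.001, 0.086]
contact_force: [6.0, 1.0, -3.4]
opening: 0.0156
grip_force: 25.0
```

```bash
python3 -c "from h import *;st()"
```

```text
t4.65 yaw0.086 bearing-3.086 r0.0791  resist(ccw)-0.49 inward6.10 z-3.45 [ 0.4064 -0.2739  0.1095] [ 0.06 -0.82 -0.04] 0.015630788209346498 24.999682903289795
```

Emit:
{"op": "arm_command", "data": {
  "moves": [
    [[0.0003,-0.002,0.0003],[0,0,0.025],0.01],
    [[0.0006,-0.004,0.0003],[0,0,0.05],0.01],
    [[0.0009,-0.006,0.0003],[0,0,0.075],0.01],
    [[0.0009,-0.006,0.0003],[0,0,0.075],0.01],
    [[0.0009,-0.006,0.0003],[0,0,0.075],0.01]
  ]
}}

```text
time: 5.15
tool_pos: [0.4064, -0.2681, 0.1095]
tool_rot: [-3.141, -0.0, 0.011]
contact_force: [3.1, -0.2, -0.9]
opening: 0.0153
grip_force: 25.0
```

```bash
python3 -c "from h import *;st()"
```

```text
t5.15 yaw0.011 bearing3.124 r0.0790  resist(ccw)0.23 inward3.09 z-0.90 [ 0.4064 -0.2681  0.1095] [-0.12 -0.47 -0.01] 0.015324169499965375 25.000117421150208
```

Emit:
{"op": "arm_command", "data": {
  "moves": [
    [[0.0002,-0.002,0],[0,0,0.025],0.01],
    [[0.0004,-0.004,0],[0,0,0.05],0.01],
    [[0.0006,-0.006,0],[0,0,0.075],0.01],
    [[0.0006,-0.006,0],[0,0,0.075],0.01],
    [[0.0006,-0.006,0],[0,0,0.075],0.01]
  ]
}}

```text
time: 5.65
tool_pos: [0.4068, -0.2618, 0.1094]
tool_rot: [-3.141, 0.0, -0.064]
contact_force: [2.3, 0.1, 1.5]
opening: 0.0155
grip_force: 25.0
```

```bash
python3 -c "from h import *;st()"
```

```text
t5.65 yaw-0.064 bearing3.044 r0.0789  resist(ccw)-0.23 inward2.32 z1.50 [ 0.4068 -0.2618  0.1094] [-0.1  -0.21 -0.  ] 0.015540787979916962 25.00050276517868
```

Emit:
{"op": "arm_command", "data": {
  "moves": [
    [[0.0002,-0.002,0],[0,0,0.025],0.01],
    [[0.0004,-0.004,0],[0,0,0.05],0.01],
    [[0.0005,-0.006,0],[0,0,0.075],0.01],
    [[0.0005,-0.006,0],[0,0,0.075],0.01],
    [[0.0005,-0.006,0],[0,0,0.075],0.01]
  ]
}}

```text
time: 6.15
tool_pos: [0.4077, -0.2558, 0.1094]
tool_rot: [-3.141, 0.0, -0.139]
contact_force: [1.7, 0.4, 4.2]
opening: 0.0155
grip_force: 25.0
```

```bash
python3 -c "from h import *;st()"
```

```text
t6.15 yaw-0.139 bearing2.967 r0.0788  resist(ccw)-0.63 inward1.58 z4.23 [ 0.4077 -0.2558  0.1094] [-0.02  0.03  0.02] 0.01553803184775706 25.00063419342041
```

Emit:
{"op": "arm_command", "data": {
  "moves": [
    [[0.0002,-0.002,-0.0004],[0,0,0.025],0.01],
    [[0.0003,-0.004,-0.0005],[0,0,0.05],0.01],
    [[0.0005,-0.006,-0.0005],[0,0,0.075],0.01],
    [[0.0005,-0.006,-0.0005],[0,0,0.075],0.01],
    [[0.0005,-0.006,-0.0005],[0,0,0.075],0.01]
  ]
}}

```text
time: 6.65
tool_pos: [0.4089, -0.2499, 0.1095]
tool_rot: [-3.141, 0.001, -0.214]
contact_force: [1.3, -0.8, -4.6]
opening: 0.0149
grip_force: 25.0
```

```bash
python3 -c "from h import *;st()"
```

```text
t6.65 yaw-0.214 bearing2.890 r0.0788  resist(ccw)0.53 inward1.48 z-4.63 [ 0.4089 -0.2499  0.1095] [-0.07 -0.19  0.09] 0.014874284493729226 24.999508559703827
```

Emit:
{"op": "arm_command", "data": {
  "moves": [
    [[0.0002,-0.002,0.0002],[0,0,0.025],0.01],
    [[0.0003,-0.004,0.0002],[0,0,0.05],0.01],
    [[0.0005,-0.006,0.0002],[0,0,0.075],0.01],
    [[0.0005,-0.006,0.0002],[0,0,0.075],0.01],
    [[0.0005,-0.006,0.0002],[0,0,0.075],0.01]
  ]
}}

```text
time: 7.15
tool_pos: [0.4107, -0.2441, 0.1096]
tool_rot: [-3.141, 0.001, -0.289]
contact_force: [0.7, -0.5, -4.7]
opening: 0.0153
grip_force: 25.0
```

```bash
python3 -c "from h import *;st()"
```

```text
t7.15 yaw-0.289 bearing2.814 r0.0788  resist(ccw)0.26 inward0.80 z-4.71 [ 0.4107 -0.2441  0.1096] [-0.13  0.09 -0.05] 0.01530084258356535 24.99941647052765
```

Emit:
{"op": "arm_command", "data": {
  "moves": [
    [[0.0001,-0.002,0.0002],[0,0,0.025],0.01],
    [[0.0002,-0.004,0.0003],[0,0,0.05],0.01],
    [[0.0003,-0.006,0.0003],[0,0,0.075],0.01],
    [[0.0003,-0.006,0.0003],[0,0,0.075],0.01],
    [[0.0003,-0.006,0.0003],[0,0,0.075],0.01]
  ]
}}

```text
time: 7.65
tool_pos: [0.4129, -0.2385, 0.1095]
tool_rot: [-3.141, 0.0, -0.364]
contact_force: [-0.2, 0.1, 0.3]
opening: 0.0157
grip_force: 25.0
```

```bash
python3 -c "from h import *;st()"
```

```text
t7.65 yaw-0.364 bearing2.737 r0.0787  resist(ccw)0.00 inward-0.26 z0.33 [ 0.4129 -0.2385  0.1095] [ 0.07  0.23 -0.01] 0.01566769846984482 24.999927878379822
```

Emit:
{"op": "arm_command", "data": {
  "moves": [
    [[0.0001,-0.002,0],[0,0,0.025],0.01],
    [[0.0001,-0.0035,0],[0,0,0.045],0.01],
    [[0.0002,-0.0048,0],[0,0,0.06],0.01],
    [[0.0002,-0.0048,0],[0,0,0.06],0.01],
    [[0.0002,-0.0048,0],[0,0,0.06],0.01]
  ]
}}

```text
time: 8.15
tool_pos: [0.4149, -0.2343, 0.1095]
tool_rot: [-3.141, -0.0, -0.424]
contact_force: [-0.5, 1.0, -0.8]
opening: 0.0151
grip_force: 25.0
```

```bash
python3 -c "from h import *;st()"
```

```text
t8.15 yaw-0.424 bearing2.678 r0.0787  resist(ccw)-0.70 inward-0.92 z-0.82 [ 0.4149 -0.2343  0.1095] [ 0.05  0.19 -0.05] 0.01511118350244103 24.999832212924957
```

Emit:
{"op": "arm_command", "data": {
  "moves": [
    [[0,-0.002,0],[0,0,0.025],0.01],
    [[0,-0.0035,0],[0,0,0.045],0.01],
    [[0.0001,-0.0048,0],[0,0,0.06],0.01],
    [[0.0001,-0.0048,0],[0,0,0.06],0.01],
    [[0.0001,-0.0048,0],[0,0,0.06],0.01]
  ]
}}

```text
time: 8.65
tool_pos: [0.417, -0.2303, 0.1095]
tool_rot: [3.142, -0.001, -0.484]
contact_force: [0.1, -1.0, -0.3]
opening: 0.0154
grip_force: 25.0
```

```bash
python3 -c "from h import *;st()"
```

```text
t8.65 yaw-0.484 bearing2.620 r0.0788  resist(ccw)0.86 inward0.58 z-0.28 [ 0.417  -0.2303  0.1095] [-0.33  0.22 -0.04] 0.015445864703535648 25.000177323818207
```

Emit:
{"op": "arm_command", "data": {
  "moves": [
    [[0.0001,-0.002,0],[0,0,0.025],0.01],
    [[0.0001,-0.0035,0],[0,0,0.045],0.01],
    [[0.0002,-0.0048,0],[0,0,0.06],0.01],
    [[0.0002,-0.0048,0],[0,0,0.06],0.01],
    [[0.0002,-0.0048,0],[0,0,0.06],0.01]
  ]
}}

```text
time: 9.15
tool_pos: [0.419, -0.2269, 0.1095]
tool_rot: [3.14, -0.001, -0.545]
contact_force: [-2.9, -6.9, -0.3]
opening: 0.0153
grip_force: 25.0
```

```bash
python3 -c "from h import *;st()"
```

```text
t9.15 yaw-0.545 bearing2.571 r0.0788  resist(ccw)7.43 inward1.14 z-0.27 [ 0.419  -0.2269  0.1095] [-1.06  0.64 -0.04] 0.015343749252390449 24.99988943338394
```

Emit:
{"op": "arm_command", "data": {
  "moves": [
    [[0,-0.0003,0],[0,0,0],0.01],
    [[0,-0.0003,0],[0,0,0],0.01],
    [[0,-0.0003,0],[0,0,0],0.01],
    [[0,-0.0003,0],[0,0,0],0.01],
    [[0,-0.0003,0],[0,0,0],0.01]
  ]
}}

```text
time: 9.65
tool_pos: [0.4191, -0.2268, 0.1095]
tool_rot: [3.14, -0.001, -0.545]
contact_force: [-3.1, -6.9, -0.7]
opening: 0.0155
grip_force: 25.0
```

```bash
python3 -c "from h import *;st()"
```

```text
t9.65 yaw-0.545 bearing2.569 r0.0788  resist(ccw)7.50 inward0.93 z-0.66 [ 0.4191 -0.2268  0.1095] [-1.23  0.67  0.  ] 0.015526542614745495 24.999924302101135
```

Firm, lasting resistance of 7.5 N, rising at 1.8 N/mm: the burrs touch. Next I fit the true arc and work out the way back.

```bash
python3 - <<'E'
from h import *
from scipy.optimize import least_squares
P=np.array([[.4099,-.2921],[.4083,-.2862],[.4069,-.2796],[.4064,-.2739],[.4064,-.2681],[.4068,-.2618],[.4077,-.2558],[.4089,-.2499],[.4107,-.2441],[.4129,-.2385],[.4149,-.2343],[.417,-.2303],[.419,-.2269],[.4191,-.2268]])
for fix in(0,1):
    f=least_squares(lambda x:np.hypot(P[:,0]-x[0],P[:,1]-x[1])-(.08 if fix else x[2]),[.485,-.27,.08]);print(f.x,np.abs(f.fun).max())
    d=P-f.x[:2];b=np.unwrap(np.arctan2(d[:,1],d[:,0]));print((b[0]-b).round(3))
c=f.x[:2];r=.08
b0=b[-1];touch=b0+7.5/1.8/80
s=robot.observe();tot=touch+np.pi/4-b0;print('total back',tot)
y0=s['tool_rot'][2];p0=s['tool_pos'];r0=[np.pi,0,y0]
T=[(np.r_[c+r*np.array([np.cos(b0+a),np.sin(b0+a)]),p0[2]],y0+a) for a in np.arange(1,21)*tot/20]
for k in range(4):
    print();rows(*((p0,r0) if k==0 else (T[5*k-1][0],[np.pi,0,T[5*k-1][1]])),T[5*k:5*k+5])
E
```

```text
[ 0.48403767 -0.26944063  0.07763297] 0.0001708376752535684
[0.    0.079 0.166 0.239 0.314 0.395 0.473 0.551 0.629 0.707 0.767 0.825
 0.876 0.878]
[ 0.486467   -0.26985509  0.08      ] 0.0002670642949167412
[0.    0.077 0.161 0.232 0.305 0.384 0.459 0.535 0.61  0.686 0.744 0.8
 0.85  0.851]
total back 0.8374814967307818

[-0.0, 0.003, 0.0] [0.0, 0.0, -0.042]
[0.0, 0.007, 0.0] [-0.0, 0.0, -0.084]
[0.0, 0.01, 0.0] [-0.0, 0.0, -0.126]
[0.001, 0.013, 0.0] [0.0, 0.0, -0.167]
[0.001, 0.017, 0.0] [0.0, 0.0, -0.209]

[-0.0, 0.003, 0.0] [0.0, 0.0, -0.042]
[0.0, 0.007, 0.0] [0.0, 0.0, -0.084]
[0.0, 0.01, 0.0] [0.0, 0.0, -0.126]
[0.001, 0.013, 0.0] [0.0, 0.0, -0.167]
[0.001, 0.017, 0.0] [-0.0, 0.0, -0.209]

[-0.0, 0.003, 0.0] [0.0, 0.0, -0.042]
[0.0, 0.007, 0.0] [0.0, 0.0, -0.084]
[0.0, 0.01, 0.0] [0.0, 0.0, -0.126]
[0.001, 0.013, 0.0] [0.0, 0.0, -0.167]
[0.001, 0.017, 0.0] [-0.0, 0.0, -0.209]

[-0.0, 0.003, 0.0] [-0.0, 0.0, -0.042]
[0.0, 0.007, 0.0] [-0.0, 0.0, -0.084]
[0.0, 0.01, 0.0] [-0.0, 0.0, -0.126]
[0.001, 0.013, 0.0] [-0.0, 0.0, -0.167]
[0.001, 0.017, 0.0] [-0.0, 0.0, -0.209]
```

Emit:
{"op": "arm_command", "data": {
  "moves": [
    [[0,0.0034,0],[0,0,-0.042],0.01],
    [[0.0001,0.0067,0],[0,0,-0.084],0.01],
    [[0.0004,0.0101,0],[0,0,-0.126],0.01],
    [[0.0008,0.0134,0],[0,0,-0.167],0.01],
    [[0.0013,0.0167,0],[0,0,-0.209],0.01]
  ]
}}

```text
time: 10.15
tool_pos: [0.4122, -0.2402, 0.1094]
tool_rot: [-3.14, -0.0, -0.335]
contact_force: [1.7, 0.2, 0.2]
opening: 0.0155
grip_force: 25.0
```

```bash
sed -i 's/\.4853,-\.2695/.4865,-.2699/' h.py; python3 -c "from h import *;st()"
```

```text
t10.15 yaw-0.335 bearing2.761 r0.0801  resist(ccw)-0.70 inward1.51 z0.23 [ 0.4122 -0.2402  0.1094] [ 0.08 -0.03  0.04] 0.015522126049002683 25.001186728477478
```

Emit:
{"op": "arm_command", "data": {
  "moves": [
    [[0,0.0034,0],[0,0,-0.042],0.01],
    [[0.0002,0.0067,0],[0,0,-0.084],0.01],
    [[0.0005,0.0101,0],[0,0,-0.126],0.01],
    [[0.0009,0.0134,0],[0,0,-0.167],0.01],
    [[0.0014,0.0167,0],[0,0,-0.209],0.01]
  ]
}}

```text
time: 10.65
tool_pos: [0.4077, -0.2561, 0.1094]
tool_rot: [-3.14, 0.0, -0.126]
contact_force: [-0.8, 1.2, 1.4]
opening: 0.0158
grip_force: 25.0
```

```bash
python3 -c "from h import *;st()"
```

```text
t10.65 yaw-0.126 bearing2.969 r0.0800  resist(ccw)-1.07 inward-0.99 z1.39 [ 0.4077 -0.2561  0.1094] [0.21 0.17 0.02] 0.01579439442636181 25.00139147043228
```

Emit:
{"op": "arm_command", "data": {
  "moves": [
    [[0,0.0034,0],[0,0,-0.042],0.01],
    [[0.0001,0.0067,0],[0,0,-0.084],0.01],
    [[0.0003,0.0101,0],[0,0,-0.126],0.01],
    [[0.0007,0.0134,0],[0,0,-0.167],0.01],
    [[0.0012,0.0167,0],[0,0,-0.209],0.01]
  ]
}}

```text
time: 11.15
tool_pos: [0.4066, -0.2728, 0.1094]
tool_rot: [-3.14, 0.0, 0.083]
contact_force: [-1.6, 2.4, 2.9]
opening: 0.0156
grip_force: 25.0
```

```bash
python3 -c "from h import *;st()"
```

```text
t11.15 yaw0.083 bearing-3.105 r0.0799  resist(ccw)-2.50 inward-1.44 z2.86 [ 0.4066 -0.2728  0.1094] [0.23 0.29 0.04] 0.015620735632905287 25.001773238182068
```

Emit:
{"op": "arm_command", "data": {
  "moves": [
    [[-0.0001,0.0045,0],[0,0,-0.056],0.01],
    [[0.0001,0.009,0],[0,0,-0.112],0.01],
    [[0.0004,0.0135,0],[0,0,-0.168],0.01],
    [[0.001,0.018,0],[0,0,-0.225],0.01],
    [[0.001,0.018,0],[0,0,-0.225],0.01]
  ]
}}

```text
time: 11.65
tool_pos: [0.4096, -0.2914, 0.1094]
tool_rot: [-3.141, -0.001, 0.307]
contact_force: [0.4, 0.1, 1.5]
opening: 0.0152
grip_force: 25.0
```

```bash
python3 -c "from h import *;st()"
```

```text
t11.65 yaw0.307 bearing-2.869 r0.0799  resist(ccw)0.06 inward0.36 z1.50 [ 0.4096 -0.2914  0.1094] [-0.12  0.03 -0.01] 0.015222306705491073 24.999505877494812
```

Bearing is within 0.003 rad of the target and the tangential force is about zero, so the ring is in its notch. Releasing now.

Emit:
{"op": "arm_command", "data": {
  "moves": [
    [[0,0,0],[0,0,0],0.03],
    [[0,0,0],[0,0,0],0.05],
    [[0,0,0],[0,0,0],0.05],
    [[0,0,0],[0,0,0],0.05],
    [[0,0,0],[0,0,0],0.05]
  ]
}}

```text
time: 12.15
tool_pos: [0.4092, -0.2914, 0.1094]
tool_rot: [-3.141, -0.0, 0.308]
contact_force: [-0.8, 0.1, 0.5]
opening: 0.0484
grip_force: 0.0
```

Emit:
{"op": "arm_command", "data": {
  "moves": [
    [[0,0,-0.02],[0,0,0],0.05],
    [[0,0,-0.05],[0,0,0],0.05],
    [[0,0,-0.085],[0,0,0],0.05],
    [[0,0,-0.118],[0,0,0],0.05],
    [[0,0,-0.118],[0,0,0],0.05]
  ]
}}

```text
time: 12.65
tool_pos: [0.4109, -0.293, 0.2319]
tool_rot: [3.134, -0.004, 0.308]
contact_force: [0.0, 0.7, -0.9]
opening: 0.05
grip_force: 0.0
```

```bash
python3 - <<'E'
from h import *
st();m=robot.camera_model('wrist');im=robot.read_camera('wrist');cv2.imwrite('pics/w2.png',im[:,:,::-1])
h=cv2.cvtColor(im,cv2.COLOR_RGB2HSV);H,S,V=[h[:,:,i].astype(int) for i in range(3)]
R,t=np.array(m['R']),np.array(m['t'])
def px(X):c=R@X+t;return m['fx']*c[0]/c[2]+m['cx'],m['fy']*c[1]/c[2]+m['cy']
c=np.array([.4865,-.2699])
for a,rr,z in((-2.872,.08,.141),(-2.872+.2618,.08,.141),(-2.872-.837,.083,.055)):print(px(np.r_[c+rr*np.array([np.cos(a),np.sin(a)]),z]))
w=np.zeros_like(H,bool);w[:240,150:360]=1
for b in blob(w&((H<6)|(H>174))&(S>150)&(V>80),15):
    p=ray(m,*b[2],.055);print(b,p,np.arctan2(*(p[:2]-c)[::-1])-2*np.pi+2.872)
E
```

```text
t12.65 yaw0.308 bearing-2.845 r0.0790  resist(ccw)-0.69 inward0.26 z-0.89 [ 0.4109 -0.293   0.2319] [-0.11  0.15 -0.  ] 0.049970239516325066 0.0
(np.float64(255.5042140155235), np.float64(196.88828692931483))
(np.float64(281.31959533757004), np.float64(194.56095301075868))
(np.float64(196.9140106655443), np.float64(146.81839823340385))
(np.int32(116), [193, 136, 18, 15], [200.9, 143.0]) [ 0.42157563 -0.22821052  0.055     ] -0.8404110558681883
```

View pics/w2.png

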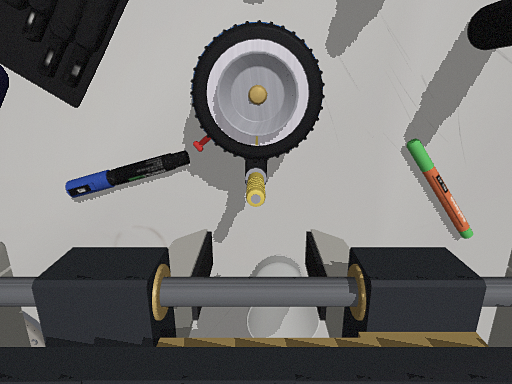

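The peg is at (256,198) as predicted. The red pointer, at (201,143), was left 0.84 rad clockwise of it, which is three notches (0.785) plus the 0.05 press-in. Both markers are where they were, so I hand in.

```bash
python3 -c "from cell import robot;print(robot.hand_in())"
```

```text
the job is handed in; nothing more can be done
None
```

Job handed in: the burrs were felt to touch at a lasting 7.5 N, then the ring was turned back three clicks into its notch and released; the red pointer was moved only by the ring, and I saw nothing round the mill disturbed.

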